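# Pile the slide cartons and hold the slide box open for refilling

### The job

Get the wooden slide box ready for a colleague to refill: first stack one of the two flat slide cartons squarely on the other, edges flush, on the bench and not touching the box, and let go. Then take the wooden tongue on the front of the box's lid, lift the lid and hold it open by the tongue at 60 degrees from shut (a few degrees either way do no harm); the lid falls shut by itself, so finish while still holding it there, keeping still. Leave everything else on the bench where it stands.

Things in the scene. Friction and masses are not known exactly. Their poses are not given: they have to be found in the camera images.
- slide_box: Red-brown wooden slide box, fixed to the bench, 96 mm deep (own x) x 176 mm wide (own y) x 41 mm tall, lid included. Origin: centre of its underside; own z up, own -x is its front, which faces roughly towards the robot. The lid is the top 13 mm (28 to 41 mm up), flush with the box all round, hinged along the rear edge.
- lid_hinge (a point): Point on the lid's hinge line, at the middle of the box's rear edge: 49 mm behind (+x) and 28 mm above the box's origin. The hinge line runs along the box's y axis.
- slide_box_lid (a joint): Angle of the lid, rad: 0 shut, growing as its front edge rises; stop at 1.66; 60 degrees is 1.047. No spring and hardly any friction: below upright the lid falls shut by its own weight (lid about 0.13 kg).
- tongue_grip (a point): Point to grip on the lid's handle, a flat dark wooden tongue 18 mm wide (y), 10 mm thick (z), sticking 43 mm straight out (-x) of the middle of the lid's front on a 46 x 11 x 3 mm brass plate, turning with the lid. The point lies mid width and thickness, 30 mm out from the lid; lid shut: 78 mm in front of the box's origin, 34.5 mm up, 127 mm in front of and 6.5 mm above the hinge.
- carton_a: Flat slide carton, loose, 56 mm (own x) x 82 mm (own y) x 30 mm tall, about 0.2 kg. Origin: centre of its underside, own z up. Its end for end position does not matter.
- carton_b: The other flat slide carton, of the same size (56 x 82 x 30 mm, own x, y, z), about 0.2 kg, loose. Origin: centre of its underside, own z up.
- cover_glass_box: Bystander: flat white plastic box 36x52x17 mm. Origin: centre of its underside. To be left alone.
- eyepiece: Bystander: black round microscope eyepiece, 33 mm across, 46 mm tall, standing. Origin: centre of its underside. To be left alone.
- bulb_carton: Bystander: upright small carton 34x34x59 mm. Origin: centre of its underside. To be left alone.
- tape: Bystander: roll of tape lying flat, 68 mm across, 19 mm tall. Origin: centre of its underside. To be left alone.
- dropper_bottle: Bystander: brown bottle with black cap, 29 mm across, 62 mm tall, standing to the right of the fixed microscope (about x 0.46, y 0.61, up to some 0.4 m tall; keep the arm clear of it, rise before crossing). Origin: centre of its underside. To be left alone.

How it is judged:
By the outcome, as a careful person would: the job done as asked, in the order asked, and still so for the second after the job is handed in, while the arm keeps its last pose, push and grip.
It also fails if it takes over 61 s, if anything falls off the work surface, if the arm or the gripper's body presses on something with over 40 N, if the wrist force passes 120 N, or if a joint passes its speed limit or range.

### The arm

A 6-joint arm with a two-finger parallel gripper is mounted at the origin on a cart in front of the work surface, level with it; the furniture and walls round the work are solid. World frame = base frame: x ahead of the robot, y to its left, z up, the work surface at z = 0. Lengths are in mm, angles in rad, forces in N, time in s.
With the tool pointing down it reaches from about 350 to 875 mm from the base axis. Payload 4.2 kg.
Tool frame: the origin (TCP) lies between the finger pads; the fingertips stand 17 mm ahead of it and the grasp point (between the pads) lies 2 mm behind it; z points along the fingers, y is the line along which they close (so a half turn about z gives the same grasp; the last joint's range is limited). The gripper opens to 85 mm and grips with 20 to 120 N. Pads are 22 mm wide; open, the fingers measure 114 mm over their backs; the gripper's body (76 mm by 85 mm) begins 54 mm behind the grasp point. The pads swing forward as they close: fully open they stand 13 mm farther back than shut.
Start: joints at [1.578, 0.385, 0.008, 0, -1.194, -0.259], TCP at [155.686, 605.278, 248.312] pointing down, gripper open.
Joint ranges: [-3.14, 3.14], [-1.21, 2.06], [-1.07, 1.41], [-3.16, 2.05], [-2.99, -0.16], [-3.1, 3.1]. Speed limits (rad/s): [2.79, 2.79, 3.14, 3.14, 3.14, 3.14].

### API

Orientations are given as a unit quaternion [x, y, z, w].
In Python, from bench import arm gives the robot as it stands.
- The arm moves only by the tool jog_arm, called after ">>>" as name(argument=value, ...), one argument or row to a line, values as JSON. Schema: {"type":"object","properties":{"motion":{"type":"array","items":{"type":"object","properties":{"tx":{"type":"number"},"ty":{"type":"number"},"tz":{"type":"number"},"wx":{"type":"number"},"wy":{"type":"number"},"wz":{"type":"number"}},"additionalProperties":false},"minItems":1,"maxItems":10},"jaw":{"type":"number"},"only":{"type":"string"},"quiet":{"type":"boolean"},"lines":{"type":"string"}},"required":["motion"],"additionalProperties":false}. motion is a list of rows, 1 to 10 of them, each an object with the fields tx, ty, tz (the shift in mm), wx, wy, wz (a rotation vector in rad); a field left out counts as zero; each row is the pose to reach, as a shift and turn from the pose commanded when the call began, along the tool's axes at that moment; what a row does not reach only later rows make up. A row lasts 1/10 s, in which the tool goes at most 50 mm and 0.15 rad, less where a joint would pass 70% of its speed; a pose out of reach is approached as far as the arm can. jaw is the finger opening in mm, set as the call begins (left out keeps the last). The fingers move at their own pace and stop on an object; the grip force is fixed at half the most. Time passes only in rows, so rows that do not move let the fingers close. The tool returns the time, the measured TCP pose, the force, the opening and the grip force at its end. only (a regular expression) keeps the lines of the reply that match it, lines (a string "A,B") keeps lines A to B, and quiet returns only ok. Input that does not fit is refused with a message, and nothing moves.
- arm.read_state(): the state, without advancing time (a new reading comes with each control period).
- arm.get_image(name): name is "scene" or "top" or "wrist"; returns the picture (480x640x3 uint8, blue, green, red); there is no depth.
- arm.get_calibration(name): a dict with "K" (3x3 intrinsics, pixels), "rvec" (rotation vector, rad) and "tvec" (3), from world to camera coordinates, as OpenCV has them. Camera axes: x right, y down, z forward; pixel columns grow to the right and rows downward; lengths in mm; the calibration is good to about 2 mm. A picture is of the moment at which its call begins: read the wrist's pose just before it. get_calibration takes no time and is no camera call; for the wrist camera it gives the pose at the moment of the call.
- arm.job_done(): hands the job in; it is judged then, once.
The state is a dict: "clock": time; "joints": joint angles; "joint_vel": joint speeds; "joint_efforts": joint torques, N m; "position": TCP position; "ee_rot": TCP orientation; "contact_force": force on the tool from outside, world axes, zero at the start; "wrist_torque": the same for the moment, N m; "gripper_width": finger opening in mm; "grasp_force": force on a finger pad.
Only numpy, scipy, OpenCV 4.12 (cv2) and the standard library are available. Lean on these libraries where they do the work, as an engineer would, in place of code of your own. Each camera call takes 0.05 s, during which the arm holds its last target. There are 200 camera calls.

## Working session

There is one attempt and no reset: what is moved stays moved. The work goes in short steps, Python scripts to look and compute and a tool call to move; the robot and the scene stay as the last step left them, time stands still between calls to the robot, and variables do not carry over. Pictures are saved under pics/ and viewed, at most 12 in all, crops included, and the job is handed in when it is done.

```bash
ls; mkdir -p pics
```

Run:
```python
from bench import arm
import cv2,numpy as np
for n in("scene","top"):
    cv2.imwrite(f"pics/{n}0.png",arm.get_image(n))
    c=arm.get_calibration(n);R=cv2.Rodrigues(np.array(c["rvec"],float))[0];print(n,c["K"],-R.T@np.array(c["tvec"]).ravel())
s=arm.read_state();print(s)
```

```text
bench.py
pics
scene [[586.13183713   0.         321.69626079]
 [  0.         586.13183713 237.26380258]
 [  0.           0.           1.        ]] [ 126.5370674  -881.50077327  896.56291859]
top [[486.82654617   0.         317.81731995]
 [  0.         486.82654617 245.50579791]
 [  0.           0.           1.        ]] [ 389.34625029   22.68091326 1495.9403019 ]
{'clock': 0.1, 'joints': array([ 1.57756908e+00,  3.85505770e-01,  6.74253821e-03, -4.04737940e-04,
       -1.19400047e+00, -2.58618984e-01]), 'joint_vel': array([-0.00046066, -0.00276735,  0.0023879 ,  0.0012788 ,  0.00113239,
        0.00062406]), 'joint_efforts': array([-4.45772694e-04, -3.93323421e+01,  1.88926756e+01,  4.19796467e+00,
       -2.63848626e-03,  5.99698936e-06]), 'position': array([155.60169462, 604.81362999, 247.31185813]), 'ee_rot': array([ 9.92072280e-01, -1.25664585e-01, -5.62968195e-05,  9.99927618e-04]), 'contact_force': array([-0.71633723,  1.54313152,  0.11973405]), 'wrist_torque': array([ 0.05338172, -0.02251902,  0.00327602]), 'grasp_force': 0.0, 'gripper_width': 85.27580268098288}
```

View pics/top0.png

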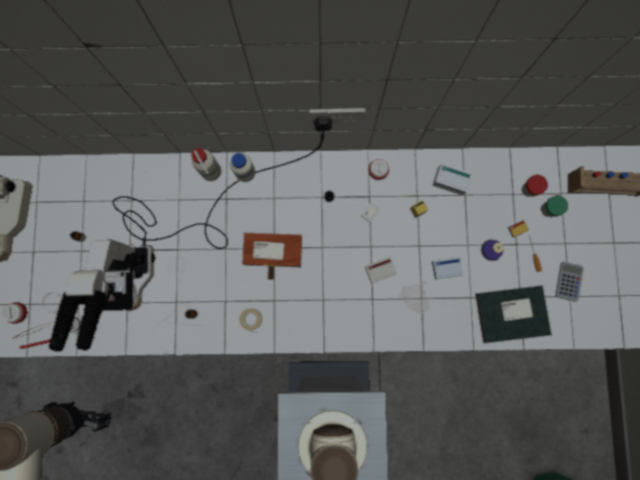

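View pics/scene0.png

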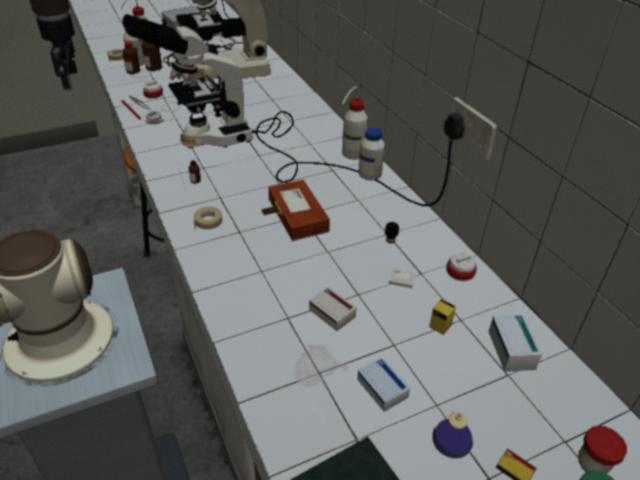

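Top view: the box is at about (272,250) with its tongue at (271,272). The cartons are at (381,270), red stripe, and (447,268), blue stripe. The teal box at (452,180) is too large to be a carton. The scene view agrees: box (298,208), cartons (333,307) and (384,383).

Create h.py:
```python
from bench import arm
import cv2,numpy as np
from scipy.spatial.transform import Rotation as Ro
def cam(n):
    c=arm.get_calibration(n);return np.array(c["K"],float),np.array(c["rvec"],float).ravel(),np.array(c["tvec"],float).ravel()
def ray(c,uv):
    K,r,t=c;R=cv2.Rodrigues(r)[0];uv=np.atleast_2d(uv).astype(float)
    d=np.c_[uv,np.ones(len(uv))]@np.linalg.inv(K).T@R;return -R.T@t,d/np.linalg.norm(d,axis=1,keepdims=True)
def plane(c,uv,z):
    o,d=ray(c,uv);return o+d*((z-o[2])/d[:,2])[:,None]
def meet(rays):
    A=0;b=0
    for o,d in rays:
        P=np.eye(3)-np.outer(d,d);A=A+P;b=b+P@o
    return np.linalg.solve(A,b)
def down(yaw): # tool pointing down, tool x axis at yaw in world
    return Ro.from_euler("z",yaw)*Ro.from_euler("x",np.pi)
def delta(pos,rot,p0=None,r0=None):
    s=arm.read_state();p=s["position"] if p0 is None else np.array(p0);r=Ro.from_quat(s["ee_rot"]) if r0 is None else r0
    print("pos",p.round(1),"d",r.inv().apply(np.array(pos)-p).round(1),"rv",(r.inv()*rot).as_rotvec().round(4))
```

Run:
```python
from h import *
c=cam("top")
print(plane(c,[(381,270),(447,268)],30).round(), plane(c,[(243,234),(301,234),(301,268),(243,265),(271,278)],41).round(),plane(c,[(420,209),(370,213),(251,319),(191,314),(329,196)],20).round())
s=arm.read_state();r=Ro.from_quat(s["ee_rot"]);print(r.as_matrix().round(3))
w=cam("wrist");o,d=ray(w,(320,240));print(r.inv().apply(o-s["position"]),r.inv().apply(d),w[0][0,0])
for x,y in((400,150),(400,-170)):
    delta((x,y,300),down(0))
```

```text
[[ 511. -158.   30.]
 [ 514. -357.   30.]] [[626. 258.  41.]
 [623.  82.  41.]
 [520.  83.  41.]
 [531. 257.  41.]
 [491. 173.  41.]] [[ 699. -285.   20.]
 [ 689. -131.   20.]
 [ 370.  235.   20.]
 [ 388.  416.   20.]
 [ 744.   -5.   20.]]
[[ 0.968 -0.249 -0.   ]
 [-0.249 -0.968 -0.002]
 [ 0.     0.002 -1.   ]]
[  73.87319089    0.99751421 -125.57764008] [[-0.30841584  0.00665243  0.95122837]] 411.51318352470923
pos [155.6 604.8 247.3] d [350.1 379.6 -51.9] rv [ 2.00e-03  1.00e-04 -2.52e-01]
pos [155.6 604.8 247.3] d [429.9 689.5 -51.3] rv [ 2.00e-03  1.00e-04 -2.52e-01]
```

Run:
```python
from h import *
c=cam("top");o,d=ray(c,(320,240));print(d)
uv=[(60,348),(92,348),(100,300),(155,255),(95,420)]
for z in (0,200,300,400):print(z,plane(c,uv,z)[:,:2].round().tolist())
sc=cam("scene")
for z in (200,300,400):print(z,plane(sc,[(125,20),(185,50),(65,75)],z)[:,:2].round().tolist())
print(cv2.projectPoints(np.array([arm.read_state()["position"]]),sc[1],sc[2],sc[0],None)[0],cv2.projectPoints(np.array([arm.read_state()["position"]]),c[1],c[2],c[0],None)[0])
```

```text
[[ 0.14580611  0.00149783 -0.98931205]]
0 [[291.0, 817.0], [290.0, 720.0], [434.0, 702.0], [571.0, 537.0], [80.0, 700.0]]
200 [[304.0, 711.0], [303.0, 626.0], [428.0, 611.0], [546.0, 468.0], [121.0, 610.0]]
300 [[311.0, 658.0], [310.0, 580.0], [425.0, 566.0], [534.0, 434.0], [142.0, 565.0]]
400 [[317.0, 604.0], [317.0, 533.0], [422.0, 520.0], [522.0, 400.0], [163.0, 519.0]]
200 [[371.0, 1088.0], [485.0, 783.0], [147.0, 743.0]]
300 [[336.0, 806.0], [433.0, 544.0], [144.0, 510.0]]
400 [[301.0, 523.0], [382.0, 305.0], [141.0, 276.0]]
[[[70.69175727 78.81357664]]] [[[ 88.88129106 409.86008312]]]
```

>>> jog_arm(
  motion=[
    {"tx":45,"ty":80,"tz":-50},
    {"tx":90,"ty":160,"tz":-53},
    {"tx":140,"ty":248,"tz":-53,"wz":-0.1},
    {"tx":140,"ty":248,"tz":-53,"wz":-0.252},
    {"tx":140,"ty":248,"tz":-53,"wz":-0.252},
    {"tx":140,"ty":248,"tz":-53,"wz":-0.252},
    {"tx":140,"ty":248,"tz":-53,"wz":-0.252},
  ],
  jaw=85,
)

```text
clock: 0.8
position: [229.8, 326.0, 302.0]
ee_rot: [1.0, -0.001, -0.0, -0.001]
contact_force: [0.1, 0.2, 0.4]
gripper_width: 84.7
grasp_force: 0.0
```

Run:
```python
from h import *
delta((570,130,300),down(0))
```

```text
pos [229.8 326.  302. ] d [340.7 195.    1.7] rv [-0.0012  0.0002 -0.0028]
```

Now move over the box and take a view, then a second view over the cartons.

>>> jog_arm(
  motion=[
    {"tx":340,"ty":195,"tz":2},
    {"tx":340,"ty":195,"tz":2},
    {"tx":340,"ty":195,"tz":2},
    {"tx":340,"ty":195,"tz":2},
    {"tx":340,"ty":195,"tz":2},
    {"tx":340,"ty":195,"tz":2},
    {"tx":340,"ty":195,"tz":2},
    {"tx":340,"ty":195,"tz":2},
    {"tx":340,"ty":195,"tz":2},
    {"tx":340,"ty":195,"tz":2},
  ],
)

```text
clock: 1.8
position: [570.0, 134.8, 297.7]
ee_rot: [1.0, -0.001, -0.001, 0.0]
contact_force: [-0.6, 0.9, -0.4]
gripper_width: 85.3
grasp_force: 0.0
```

Run:
```python
from h import *
import pickle
w=cam("wrist");im=arm.get_image("wrist");cv2.imwrite("pics/w1.png",im);pickle.dump(w,open("w1.pkl","wb"))
```

>>> jog_arm(
  motion=[
    {"ty":190},
    {"ty":380},
    {"ty":380},
    {"ty":380},
    {"ty":380},
    {"ty":380},
    {"ty":380},
    {"ty":380},
    {"ty":380},
    {"ty":380},
  ],
)

```text
clock: 2.85
position: [569.3, -243.9, 299.4]
ee_rot: [1.0, 0.0, 0.0, -0.0]
contact_force: [0.0, 0.5, 0.0]
gripper_width: 85.1
grasp_force: 0.0
```

Run:
```python
from h import *
import pickle
w=cam("wrist");im=arm.get_image("wrist");cv2.imwrite("pics/w2.png",im);pickle.dump(w,open("w2.pkl","wb"))
```

```text
(no output)
```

View pics/w1.png

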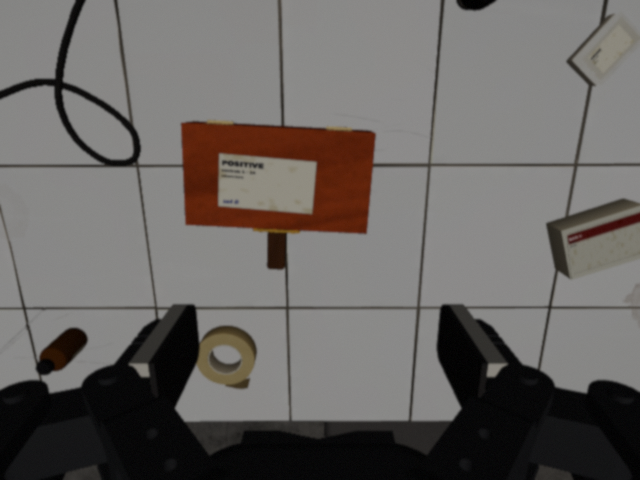

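View pics/w2.png

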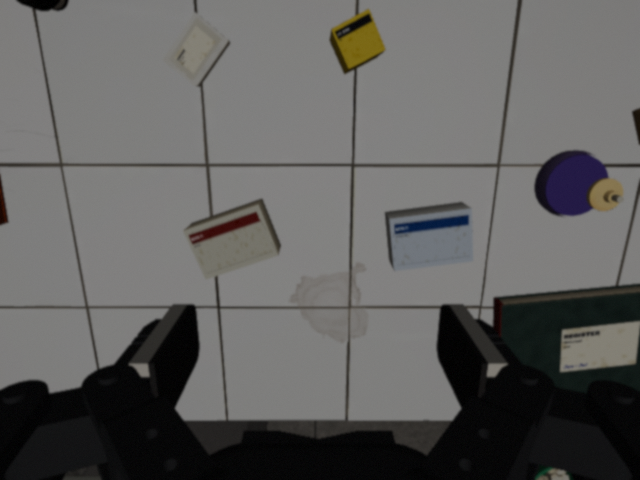

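w1: box top corners at about (182,122), (375,132), (367,233) and (186,224); tongue from (277,233) to (277,269). w2: red carton with top face around (185,237)–(280,245), blue one around (386,212)–(474,266). I'll zoom in on both for corner detection.

Run:
```python
import cv2,numpy as np
im=cv2.imread("pics/w2.png")
a=im[190:290,175:290];b=im[190:290,375:485]
o=np.hstack([cv2.resize(x,None,fx=3.5,fy=3.5,interpolation=cv2.INTER_CUBIC) for x in(a,b)])
o=cv2.convertScaleAbs(o,alpha=1.3);cv2.imwrite("pics/z2.png",o);print(o.shape)
g=cv2.cvtColor(im,cv2.COLOR_BGR2GRAY)
for r in (225,240,255): print(r,g[r,180:290].tolist()[::2])
for r in (225,240,255): print(r,g[r,380:480].tolist()[::2]);
hsv=cv2.cvtColor(im,cv2.COLOR_BGR2HSV);print(hsv[250,395:470:15].tolist(),hsv[250,215:275:15].tolist(),hsv[290,400].tolist(),hsv[250,273:282].tolist())
```

```text
(350, 787, 3)
225 [129, 130, 130, 126, 106, 70, 59, 69, 81, 94, 104, 110, 115, 114, 114, 109, 101, 91, 74, 57, 40, 30, 25, 24, 25, 25, 27, 27, 24, 24, 29, 33, 42, 61, 80, 96, 106, 111, 113, 113, 114, 111, 113, 100, 66, 52, 66, 118, 129, 129, 129, 130, 129, 129, 129]
240 [128, 129, 129, 126, 115, 89, 76, 61, 42, 33, 39, 57, 77, 91, 102, 106, 111, 113, 115, 115, 114, 114, 115, 114, 113, 112, 113, 110, 111, 111, 113, 113, 115, 113, 115, 114, 110, 113, 114, 114, 113, 114, 113, 114, 114, 114, 101, 63, 49, 64, 118, 127, 130, 130, 130]
255 [129, 128, 129, 128, 131, 127, 128, 122, 115, 114, 112, 111, 113, 114, 112, 112, 114, 114, 113, 110, 113, 114, 114, 114, 114, 115, 113, 115, 115, 114, 115, 114, 113, 112, 114, 114, 111, 113, 109, 110, 107, 108, 112, 114, 114, 116, 116, 116, 119, 118, 127, 128, 128, 129, 130]
225 [130, 129, 123, 70, 47, 99, 114, 78, 41, 36, 35, 35, 36, 39, 32, 23, 21, 25, 24, 23, 23, 25, 25, 23, 27, 26, 25, 24, 24, 27, 26, 25, 27, 29, 28, 33, 38, 44, 46, 48, 60, 72, 77, 86, 99, 116, 124, 128, 128, 129]
240 [129, 130, 130, 115, 53, 65, 112, 115, 109, 115, 116, 116, 117, 116, 117, 117, 117, 116, 116, 118, 117, 116, 116, 117, 117, 116, 117, 114, 113, 116, 117, 114, 114, 117, 117, 117, 116, 118, 114, 112, 114, 117, 116, 117, 116, 116, 122, 127, 128, 129]
255 [130, 130, 129, 128, 91, 45, 84, 115, 116, 116, 117, 116, 110, 108, 112, 115, 117, 116, 118, 118, 117, 116, 116, 117, 115, 117, 117, 116, 113, 114, 117, 116, 117, 116, 116, 116, 115, 115, 115, 115, 115, 114, 110, 112, 112, 116, 120, 127, 129, 129]
[[105, 25, 123], [106, 23, 124], [106, 23, 124], [110, 25, 123], [101, 17, 117]] [[25, 24, 116], [25, 26, 117], [25, 26, 116], [25, 24, 116]] [10, 6, 130] [[25, 25, 114], [23, 27, 115], [25, 26, 108], [25, 31, 98], [21, 43, 83], [21, 44, 76], [19, 22, 92], [18, 11, 115], [0, 4, 126]]
```

View pics/z2.png

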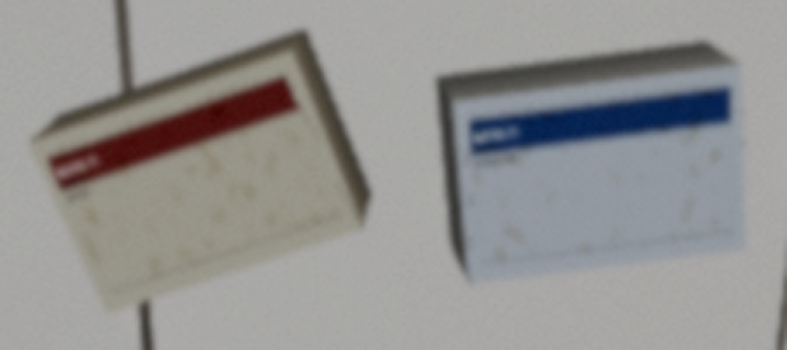

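Zoom: each carton's top face is the paler quad, with darker side faces. Red's corners are at about (185,231), (260,206), (279,253) and (207,278); blue's at (505→391,218), (474,208), (474,260) and (396,269).

Add to h.py:
```python
def topface(im,c,kind,z=30,near=None):
    """top face of a carton: quad corners by edge-fitted mask; rectangle on plane z -> centre, size, yaw of long side"""
    f=cv2.cvtColor(cv2.GaussianBlur(im,(3,3),0),cv2.COLOR_BGR2LAB).astype(float)
    b=f[...,2]-128;a=f[...,1]-128;L=f[...,0]
    stripe=(a>15)&(b>3) if kind=="red" else (b<-18)
    body=((b>4) if kind=="red" else (b<-2.5))&(L>108)
    if near is not None:
        uv=cv2.projectPoints(np.array([near],float),c[1],c[2],c[0],None)[0].ravel()
        yy,xx=np.mgrid[:480,:640];k=np.hypot(xx-uv[0],yy-uv[1])<near_r(c,near);stripe&=k;body&=k
    m=cv2.morphologyEx(((stripe|body)*255).astype(np.uint8),cv2.MORPH_CLOSE,np.ones((7,7)));m=cv2.morphologyEx(m,cv2.MORPH_OPEN,np.ones((5,5)))
    cs=[q for q in cv2.findContours(m,cv2.RETR_EXTERNAL,cv2.CHAIN_APPROX_NONE)[0]]
    q=max(cs,key=cv2.contourArea)
    h=cv2.convexHull(q)[:,0];W=plane(c,h,z)[:,:2]
    (ctr,(w,l),ang)=cv2.minAreaRect(W.astype(np.float32))
    if w>l:w,l,ang=l,w,ang-90
    yaw=np.deg2rad(ang+90) # direction of the long side l
    yaw=(yaw+np.pi)%np.pi
    # refine yaw and centre with line fits to contour points on each side
    P=plane(c,q[:,0],z)[:,:2];u=np.array([np.cos(yaw),np.sin(yaw)]);v=np.array([-u[1],u[0]])
    s=(P-ctr)@u;t=(P-ctr)@v;res=[]
    for sg in(1,-1):
        k=(t*sg>w/2-6)&(abs(s)<l/2-9);res.append(np.polyfit(s[k],t[k],1))
        k2=(s*sg>l/2-6)&(abs(t)<w/2-9);res.append(np.polyfit(t[k2],s[k2],1))
    dy=(res[0][0]+res[2][0])/2
    tt=[r[1] for r in res]
    ctr=np.array(ctr)+u*(tt[1]+tt[3])/2+v*(tt[0]+tt[2])/2
    return ctr,(tt[0]-tt[2],tt[1]-tt[3]),yaw+np.arctan(dy),[np.arctan(r[0]).round(3) for r in res],m
def near_r(c,p):
    d=np.linalg.norm(cv2.Rodrigues(c[1])[0]@np.array(p)+c[2]);return 75*c[0][0,0]/d
```

Run:
```python
from h import *
import pickle
im=cv2.imread("pics/w2.png");c=pickle.load(open("w2.pkl","rb"))
for k,n in(("red",(511,-158,30)),("blue",(514,-357,30))):
    r=topface(im,c,k,30,n);print(k,r[:4])
    yaw=r[2]
    delta((*r[0],160),down(yaw))
s=arm.read_state();print(s["joints"].round(3))
```

```text
red (array([ 512.41662617, -157.76270541]), (np.float64(53.55073914033231), np.float64(78.06872033163974)), np.float64(1.9087846036973204), [np.float64(0.0), np.float64(0.089), np.float64(0.001), np.float64(0.009)])
pos [ 569.5 -243.3  299.6] d [-57.  -85.6 139.6] rv [ 1.0000e-04 -5.0000e-04 -1.9071e+00]
blue (array([ 514.87459372, -360.49567472]), (np.float64(54.14191955483124), np.float64(78.70125318317935)), np.float64(1.7032107469449251), [np.float64(0.0), np.float64(0.066), np.float64(-0.005), np.float64(-0.008)])
pos [ 569.5 -243.3  299.6] d [-54.9 117.1 139.6] rv [ 1.0000e-04 -5.0000e-04 -1.7015e+00]
[-0.143  0.346  0.078 -0.    -1.303  1.716]
```

>>> jog_arm(
  motion=[
    {"tx":-55,"ty":117,"tz":140,"wz":0.15},
    {"tx":-55,"ty":117,"tz":140,"wz":0.3},
    {"tx":-55,"ty":117,"tz":140,"wz":0.45},
    {"tx":-55,"ty":117,"tz":140,"wz":0.6},
    {"tx":-55,"ty":117,"tz":140,"wz":0.75},
    {"tx":-55,"ty":117,"tz":140,"wz":0.9},
    {"tx":-55,"ty":117,"tz":140,"wz":1.05},
    {"tx":-55,"ty":117,"tz":140,"wz":1.2},
    {"tx":-55,"ty":117,"tz":140,"wz":1.35},
    {"tx":-55,"ty":117,"tz":140,"wz":1.44},
  ],
)

```text
clock: 3.9
position: [515.5, -359.6, 159.9]
ee_rot: [0.751, -0.66, 0.0, -0.0]
contact_force: [0.2, -0.4, 0.1]
gripper_width: 85.3
grasp_force: 0.0
```

>>> jog_arm(
  motion=[
    {},
    {},
    {},
  ],
)

```text
clock: 4.2
position: [515.0, -360.9, 159.6]
ee_rot: [0.753, -0.658, 0.0, -0.0]
contact_force: [-0.5, -0.2, -0.3]
gripper_width: 84.9
grasp_force: 0.0
```

Add to h.py:
```python
def tri(c1,uv1,c2,uv2):
    o1,d1=ray(c1,uv1);o2,d2=ray(c2,uv2);return meet([(o1,d1[0]),(o2,d2[0])])
def corners(im,c,r): # world rectangle corners projected to pixels
    u=np.array([np.cos(r[2]),np.sin(r[2])]);v=np.array([-u[1],u[0]]);w,l=r[1]
    return np.array([[*(r[0]+a*u*l/2+b*v*w/2),0] for a in(1,-1) for b in(1,-1)])
```

Run:
```python
from h import *
import pickle
c=cam("wrist");im=arm.get_image("wrist");cv2.imwrite("pics/w3.png",im);pickle.dump(c,open("w3.pkl","wb"))
r=topface(im,c,"blue",30,(515,-360,30));print(r[:4]);cv2.imwrite("pics/m3.png",r[4])
im2=cv2.imread("pics/w2.png");c2=pickle.load(open("w2.pkl","rb"));r2=topface(im2,c2,"blue",30,(514,-357,30))
P=[]
for R,cc,I in((r,c,im),(r2,c2,im2)):
    X=corners(I,cc,R);X[:,2]=30;P.append(cv2.projectPoints(X,cc[1],cc[2],cc[0],None)[0][:,0])
o=[tri(c,P[0][i],c2,P[1][j]) for i,j in zip(range(4),range(4))];print(np.round(o,1),np.mean(o,0))
delta((*r[0],60),down(r[2]-np.pi))
print(arm.read_state()["joints"].round(3))
```

```text
(array([ 515.08776429, -359.70986827]), (np.float64(54.7379781144391), np.float64(80.21107160629239)), np.float64(1.70694309373288), [np.float64(0.0), np.float64(0.001), np.float64(0.004), np.float64(0.001)])
[[ 483.2 -324.6   31.7]
 [ 536.9 -317.4   32.2]
 [ 493.3 -403.1   30. ]
 [ 547.3 -395.7   30.9]] [ 515.17520864 -360.21595682   31.19495102]
pos [ 514.9 -361.1  159.5] d [-1.4 -0.4 99.5] rv [-0.0002 -0.     -0.0032]
[-0.355  0.462 -0.103 -0.    -1.005  0.488]
```

View pics/w3.png

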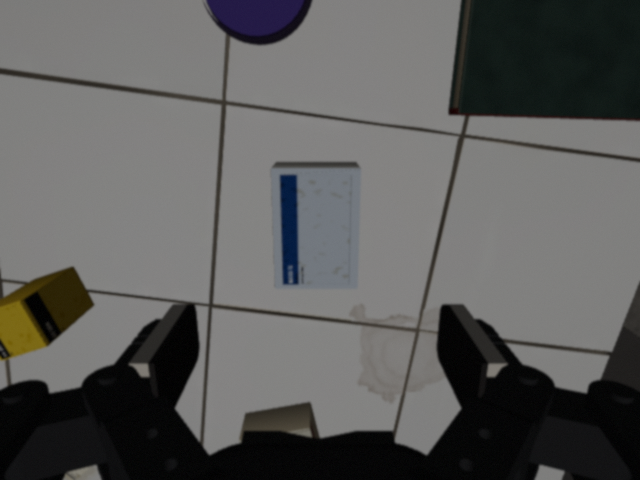

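Blue carton centred under the gripper at (316,226), measured height 31 mm. Now descend and grasp.

>>> jog_arm(
  motion=[
    {"tx":-1.4,"ty":-0.4,"tz":50,"wz":-0.003},
    {"tx":-1.4,"ty":-0.4,"tz":90,"wz":-0.003},
    {"tx":-1.4,"ty":-0.4,"tz":115,"wz":-0.003},
    {"tx":-1.4,"ty":-0.4,"tz":130,"wz":-0.003},
    {"tx":-1.4,"ty":-0.4,"tz":139,"wz":-0.003},
    {"tx":-1.4,"ty":-0.4,"tz":139,"wz":-0.003},
    {"tx":-1.4,"ty":-0.4,"tz":139,"wz":-0.003},
  ],
)

```text
clock: 4.95
position: [515.5, -360.6, 21.1]
ee_rot: [0.753, -0.658, 0.001, -0.0]
contact_force: [0.2, 0.5, 0.6]
gripper_width: 84.7
grasp_force: 0.0
```

>>> jog_arm(
  motion=[
    {},
    {},
    {},
    {},
    {},
    {},
  ],
  jaw=45,
)

```text
clock: 5.55
position: [515.8, -360.7, 21.9]
ee_rot: [0.753, -0.658, 0.001, -0.0]
contact_force: [-0.5, 1.6, 6.8]
gripper_width: 54.7
grasp_force: 66.6
```

```bash
python3 -c "
from h import *
s=arm.read_state();print(s['position'],s['gripper_width'],s['grasp_force'],down(1.707-np.pi).as_quat())"
```

```text
[ 515.84299361 -360.65330156   21.89261786] 54.73713938331357 66.5742015838623 [ 7.53585740e-01 -6.57349627e-01 -4.02510559e-17  4.61438182e-17]
```

>>> jog_arm(
  motion=[
    {"tz":-30},
    {"tz":-75},
    {"tx":-30,"ty":-4,"tz":-115},
    {"tx":-75,"ty":-10,"tz":-150},
    {"tx":-120,"ty":-15,"tz":-168,"wz":-0.05},
    {"tx":-165,"ty":-20,"tz":-168,"wz":-0.1},
    {"tx":-210,"ty":-26,"tz":-168,"wz":-0.2},
    {"tx":-250,"ty":-31,"tz":-168,"wz":-0.202},
    {"tx":-267,"ty":-33,"tz":-168,"wz":-0.202},
    {"tx":-267,"ty":-33,"tz":-168,"wz":-0.202},
  ],
)

```text
clock: 6.55
position: [511.2, -89.1, 188.0]
ee_rot: [0.816, -0.578, -0.001, 0.0]
contact_force: [0.5, 0.3, -2.1]
gripper_width: 54.8
grasp_force: 65.6
```

>>> jog_arm(
  motion=[
    {},
    {},
    {},
    {},
  ],
)

```text
clock: 6.95
position: [511.7, -92.1, 188.1]
ee_rot: [0.815, -0.58, -0.0, 0.0]
contact_force: [-0.2, -0.8, -1.8]
gripper_width: 54.8
grasp_force: 65.6
```

Run:
```python
from h import *
import pickle
c=cam("wrist");im=arm.get_image("wrist");cv2.imwrite("pics/w4.png",im);pickle.dump(c,open("w4.pkl","wb"))
im2=cv2.imread("pics/w2.png");c2=pickle.load(open("w2.pkl","rb"))
r=topface(im,c,"red",30,(512,-158,30));print(r[:4])
r2=topface(im2,c2,"red",30,(511,-158,30))
P=[]
for R,cc in((r,c),(r2,c2)):
    X=corners(0,cc,R);X[:,2]=30;P.append(cv2.projectPoints(X,cc[1],cc[2],cc[0],None)[0][:,0])
o=[tri(c,P[0][i],c2,P[1][i]) for i in range(4)];print(np.round(o,1),np.mean(o,0))
rb=topface(im,c,"blue",30,None)
cv2.drawContours(im,[P[0].astype(int)[[0,1,3,2]]],-1,(0,255,0),1)
cv2.imwrite("pics/w4d.png",im)
print(arm.read_state()["joints"].round(3))
```

```text
(array([ 512.28276588, -157.11435627]), (np.float64(54.64805808646497), np.float64(80.35360847846971)), np.float64(1.9082410701239332), [np.float64(-0.002), np.float64(0.005), np.float64(-0.0), np.float64(0.004)])
[[ 471.5 -127.6   23.3]
 [ 524.3 -110.4   27.2]
 [ 500.1 -203.7   30.7]
 [ 551.2 -185.9   32. ]] [ 511.7746733  -156.91767514   28.31255933]
[ 0.135  0.262 -0.336 -0.    -0.973  0.2  ]
```

View pics/w4d.png

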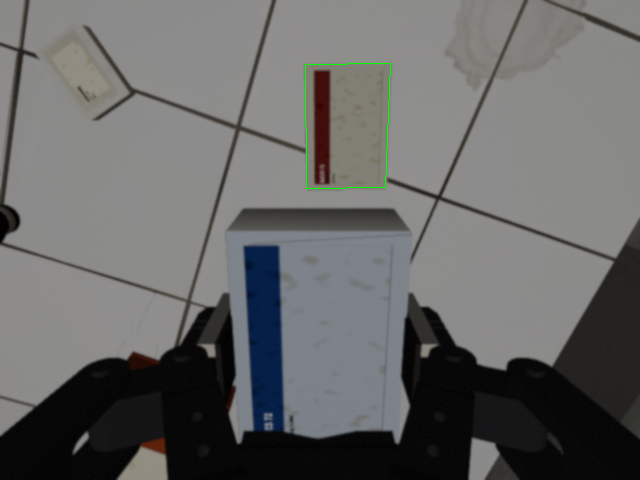

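Outline fits the red carton at (305–391, 63–189); blue is held, its top front edge at row ~237, edges at columns ~229 and ~409. I'll measure how blue sits in the hand.

Run:
```python
from h import *
import pickle
c=pickle.load(open("w4.pkl","rb"));im=cv2.imread("pics/w4.png")
f=cv2.cvtColor(cv2.GaussianBlur(im,(3,3),0),cv2.COLOR_BGR2LAB).astype(float);L=f[...,0];b=f[...,2]-128
print(L[205:245,300].astype(int).tolist());print(L[275,220:245].astype(int).tolist(),L[275,395:420].astype(int).tolist())
s=arm.read_state();r=Ro.from_quat(s["ee_rot"]);p=s["position"];z=p[2]+8.3
def tool(uv):return r.inv().apply(plane(c,uv,z)-p)
g=np.abs(np.diff(L,axis=0))
F=[(u,222+np.argmax(g[222:242,u])+.5) for u in range(255,380,3)]
g=np.abs(np.diff(L,axis=1))
A=[(218+np.argmax(g[v,218:242])+.5,v) for v in range(245,288,2)];B=[(398+np.argmax(g[v,398:418])+.5,v) for v in range(245,288,2)]
for n,q,i,j in(("front",F,1,0),("left",A,0,1),("right",B,0,1)):
    t=tool(q);k=np.polyfit(t[:,j],t[:,i],1) ;print(n,np.median(t[:,i]),t[:,i].std(),k[0],np.median(np.array(q),0))
delta((512.2,-157.3,100),down(1.9085-np.pi))
```

```text
[149, 144, 128, 101, 74, 59, 56, 58, 61, 63, 65, 67, 69, 71, 73, 75, 76, 78, 80, 82, 85, 86, 88, 91, 97, 108, 122, 133, 137, 139, 139, 140, 140, 139, 135, 131, 131, 135, 138, 138]
[151, 151, 150, 151, 151, 150, 149, 144, 140, 138, 138, 139, 139, 139, 139, 139, 139, 139, 139, 140, 139, 139, 137, 129, 109] [139, 140, 140, 139, 139, 139, 139, 140, 140, 139, 139, 139, 139, 141, 144, 147, 149, 149, 149, 149, 149, 149, 150, 149, 149]
front 0.7594032750469137 10.804361446119305 -78.86228187273241 [316.5 230.5]
left 28.854079956570704 4.145115112736072 1.4679989253051342 [227.5 266. ]
right 28.7964925237153 4.1502038687854945 6.728835889695109 [410. 266.]
pos [511.8 -92.  188.2] d [61.8 21.  88.2] rv [ 0.0003  0.0001 -0.0031]
```

Run:
```python
from h import *
import pickle
c=pickle.load(open("w4.pkl","rb"));im=cv2.imread("pics/w4.png")
L=cv2.cvtColor(cv2.GaussianBlur(im,(3,3),0),cv2.COLOR_BGR2LAB).astype(float)[...,0]
s=arm.read_state();r=Ro.from_quat(s["ee_rot"]);p=s["position"];z=p[2]+8.3
def tool(uv):return r.inv().apply(plane(c,uv,z)-p)
g=np.abs(np.diff(L,axis=0));h=np.abs(np.diff(L,axis=1))
F=[(u,222+np.argmax(g[222:238,u])+.5) for u in range(255,380,3)]
A=[(222+np.argmax(h[v,222:236])+.5,v) for v in range(248,288,2)];B=[(402+np.argmax(h[v,402:416])+.5,v) for v in range(248,288,2)]
for n,q,i,j in(("front",F,0,1),("left",A,1,0),("right",B,1,0)):
    t=tool(q);k=np.polyfit(t[:,j],t[:,i],1) ;print(n,np.median(t[:,i]),t[:,i].std(),k[0],np.median(np.array(q),0))
```

```text
front 40.12732788368693 0.049793822739619645 -0.00167502798783607 [316.5 230.5]
left -26.835184921675882 0.1242903838519311 -0.01139585366185972 [226. 267.]
right 29.309578292782245 0.49935555292350753 0.10532119659152638 [410. 267.]
```

>>> jog_arm(
  motion=[
    {"tx":30,"ty":10,"tz":40,"wz":-0.003},
    {"tx":55,"ty":18,"tz":80,"wz":-0.003},
    {"tx":62.8,"ty":20.4,"tz":105,"wz":-0.003},
    {"tx":62.8,"ty":20.4,"tz":122,"wz":-0.003},
    {"tx":62.8,"ty":20.4,"tz":128,"wz":-0.003},
    {"tx":62.8,"ty":20.4,"tz":128,"wz":-0.003},
    {"tx":62.8,"ty":20.4,"tz":128,"wz":-0.003},
    {"tx":62.8,"ty":20.4,"tz":128,"wz":-0.003},
  ],
)

```text
clock: 7.8
position: [514.3, -157.1, 61.6]
ee_rot: [0.816, -0.577, 0.001, -0.001]
contact_force: [0.6, -0.6, -1.4]
gripper_width: 55.1
grasp_force: 65.5
```

Run:
```python
from h import *
import pickle
c=cam("wrist");im=arm.get_image("wrist");cv2.imwrite("pics/w5.png",im);pickle.dump(c,open("w5.pkl","wb"))
cv2.imwrite("pics/z5.png",cv2.convertScaleAbs(cv2.resize(im[130:270,210:430],None,fx=3.6,fy=3.6,interpolation=cv2.INTER_CUBIC),alpha=1.4))
delta((512.2,-157.3,52),down(1.9085-np.pi))
```

```text
pos [ 514.2 -157.1   61.5] d [-0.4  1.9  9.5] rv [-0.0024 -0.0009  0.0019]
```

View pics/z5.png

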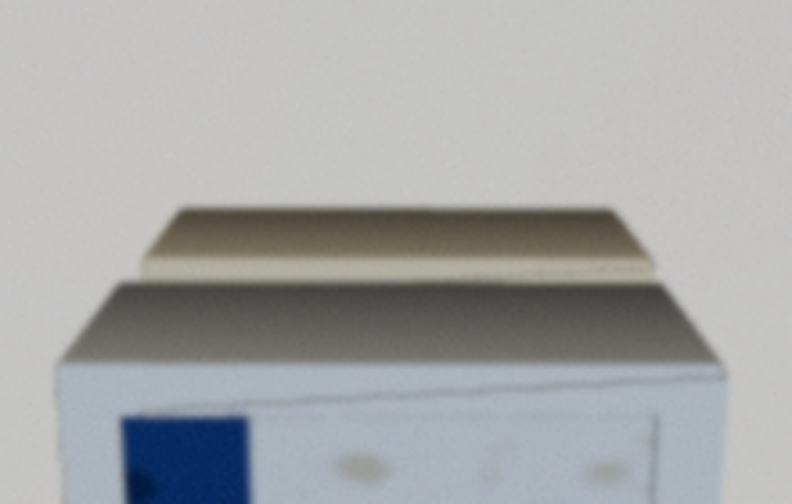

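Zoom: blue's bottom front edge runs (123,283)–(662,283) in the crop and red's top front edge (143,258)–(655,260). I'll compare the two in the tool frame.

Run:
```python
from h import *
import pickle
c=pickle.load(open("w5.pkl","rb"))
s=arm.read_state();r=Ro.from_quat(s["ee_rot"]);p=s["position"];print(p)
for n,q,z in(("blue bot",[(123,283),(662,283)],p[2]-21.7),("red top",[(143,259),(655,260)],30),("blue top",[(59,363),(725,363)],p[2]+8.3),("red bot",[(182,209),(612,209)],0)):
    uv=np.array(q)/3.6+[210,130];t=r.inv().apply(plane(c,uv,z)-p);print(n,t.round(2).tolist(),"mid",t.mean(0).round(2),"w",t[1,1]-t[0,1])
print(r.as_matrix().round(4).tolist())
```

```text
[ 514.15951115 -157.06223213   61.54708813]
blue bot [[39.54, -26.1, 21.8], [39.55, 28.96, 21.67]] mid [39.55  1.43 21.73] w 55.057813235782675
red top [[39.85, -25.58, 31.65], [39.74, 29.95, 31.51]] mid [39.8   2.18 31.58] w 55.53054615661702
blue top [[39.96, -26.28, -8.2], [39.97, 28.8, -8.33]] mid [39.96  1.26 -8.27] w 55.072169244592985
red bot [[39.68, -25.31, 61.64], [39.69, 29.67, 61.51]] mid [39.68  2.18 61.58] w 54.97780471756468
[[0.3331, -0.9429, 0.0026], [-0.9429, -0.3331, -0.0001], [0.0009, -0.0024, -1.0]]
```

>>> jog_arm(
  motion=[
    {"tx":0.1,"ty":0.8,"wx":-0.0024},
    {"tx":0.1,"ty":0.8,"tz":4,"wx":-0.0024},
    {"tx":0.1,"ty":0.8,"tz":7,"wx":-0.0024},
    {"tx":0.1,"ty":0.8,"tz":7,"wx":-0.0024},
    {"tx":0.1,"ty":0.8,"tz":7,"wx":-0.0024},
    {"tx":0.1,"ty":0.8,"tz":7,"wx":-0.0024},
  ],
)

```text
clock: 8.45
position: [512.6, -157.7, 53.3]
ee_rot: [0.816, -0.578, -0.001, 0.001]
contact_force: [-0.3, -0.3, -1.6]
gripper_width: 54.8
grasp_force: 65.5
```

Run:
```python
from h import *
import pickle
c=cam("wrist");im=arm.get_image("wrist");cv2.imwrite("pics/w6.png",im);pickle.dump(c,open("w6.pkl","wb"))
s=arm.read_state();print(s["position"])
L=cv2.cvtColor(cv2.GaussianBlur(im,(3,3),0),cv2.COLOR_BGR2LAB).astype(float);b=L[...,2];L=L[...,0]
print("col320",[(v,int(L[v,320]),int(b[v,320])) for v in range(180,235,1)])
for v in range(186,232,4):
    h=np.abs(np.diff(L[v]));print(v,[215+np.argmax(h[215:270]),370+np.argmax(h[370:430])],h[215:430].max())
```

```text
[ 512.6815968  -157.65409028   53.31862371]
col320 [(180, 149, 129), (181, 149, 129), (182, 149, 129), (183, 149, 129), (184, 149, 129), (185, 149, 128), (186, 149, 129), (187, 149, 129), (188, 148, 129), (189, 142, 129), (190, 126, 130), (191, 99, 130), (192, 73, 132), (193, 58, 133), (194, 56, 134), (195, 58, 134), (196, 63, 135), (197, 65, 135), (198, 68, 135), (199, 71, 136), (200, 74, 136), (201, 77, 137), (202, 80, 137), (203, 83, 137), (204, 88, 137), (205, 97, 136), (206, 105, 135), (207, 103, 134), (208, 87, 132), (209, 67, 131), (210, 55, 130), (211, 54, 130), (212, 55, 130), (213, 58, 130), (214, 60, 130), (215, 62, 130), (216, 65, 131), (217, 66, 130), (218, 68, 130), (219, 71, 130), (220, 73, 130), (221, 75, 130), (222, 76, 130), (223, 77, 130), (224, 80, 131), (225, 82, 131), (226, 84, 131), (227, 86, 131), (228, 88, 131), (229, 93, 130), (230, 105, 129), (231, 120, 127), (232, 130, 125), (233, 135, 124), (234, 137, 124)]
186 [np.int64(221), np.int64(372)] 1.0
190 [np.int64(251), np.int64(378)] 7.0
194 [np.int64(249), np.int64(380)] 22.0
198 [np.int64(247), np.int64(383)] 21.0
202 [np.int64(243), np.int64(385)] 17.0
206 [np.int64(240), np.int64(389)] 10.0
210 [np.int64(240), np.int64(394)] 23.0
214 [np.int64(238), np.int64(397)] 23.0
218 [np.int64(235), np.int64(400)] 21.0
222 [np.int64(231), np.int64(403)] 18.0
226 [np.int64(228), np.int64(406)] 16.0
230 [np.int64(225), np.int64(409)] 11.0
```

Create fr.py:
```python
from h import *
c=cam("wrist");s=arm.read_state();im=arm.get_image("wrist")
r=Ro.from_quat(s["ee_rot"]);p=s["position"];print("pos",p.round(2),"F",s["contact_force"].round(1),"rotz",r.as_matrix()[:,2].round(4))
L=cv2.cvtColor(cv2.GaussianBlur(im,(3,3),0),cv2.COLOR_BGR2LAB).astype(float)[...,0]
h=np.abs(np.diff(L,axis=1));out=[]
for v in range(190,232):
    if L[v,320]>93: continue
    q=[]
    for a,b in((210,275),(365,430)):
        k=a+np.argmax(h[v,a:b]);w=h[v,k-2:k+3];q.append((k-2+(w*np.arange(5)).sum()/w.sum()+.5,v))
    o,d=ray(c,q);o=r.inv().apply(o-p);d=r.inv().apply(d);X=o+d*((39.7-o[0])/d[:,0])[:,None]
    out.append((v,X[:,2].mean(),X[0,1],X[1,1]))
out=np.array(out)
for i in range(0,len(out),2):print(out[i].round(2).tolist(),"mid",((out[i,2]+out[i,3])/2).round(2))
g=L[:,320];print([int(x) for x in g[186:236]])
```

```text
(no output)
```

>>> jog_arm(
  motion=[
    {},
    {},
    {},
    {},
    {},
  ],
)

```text
clock: 9.0
position: [512.6, -157.6, 53.3]
ee_rot: [0.816, -0.578, -0.001, 0.001]
contact_force: [0.4, -0.3, -1.6]
gripper_width: 54.7
grasp_force: 65.5
```

```bash
python3 fr.py
```

```text
pos [ 512.61 -157.64   53.33] F [ 0.4 -0.3 -1.6] rotz [-2.2e-03 -8.0e-04 -1.0e+00]
[191.0, 54.06, -28.1, 27.96] mid -0.07
[193.0, 49.59, -27.86, 27.79] mid -0.03
[195.0, 45.32, -27.78, 27.68] mid -0.05
[197.0, 41.25, -27.86, 27.82] mid -0.02
[199.0, 37.35, -27.94, 27.7] mid -0.12
[201.0, 33.62, -27.85, 27.87] mid 0.01
[203.0, 30.05, -27.9, 27.76] mid -0.07
[208.0, 21.75, -27.19, 28.99] mid 0.9
[210.0, 18.65, -26.67, 28.76] mid 1.04
[212.0, 15.68, -26.5, 28.84] mid 1.17
[214.0, 12.81, -26.42, 28.74] mid 1.16
[216.0, 10.06, -26.52, 28.83] mid 1.16
[218.0, 7.4, -26.48, 28.74] mid 1.13
[220.0, 4.84, -26.53, 28.8] mid 1.14
[222.0, 2.36, -26.5, 28.71] mid 1.1
[224.0, -0.02, -26.57, 28.8] mid 1.12
[226.0, -2.33, -26.65, 28.71] mid 1.03
[228.0, -4.56, -26.58, 28.78] mid 1.1
[149, 149, 146, 138, 119, 91, 67, 57, 57, 59, 63, 66, 68, 71, 74, 77, 80, 84, 89, 98, 106, 104, 87, 67, 56, 54, 55, 58, 60, 62, 64, 66, 68, 70, 73, 75, 76, 78, 80, 82, 83, 86, 89, 94, 105, 119, 130, 136, 137, 137]
```

>>> jog_arm(
  motion=[
    {"tx":0.3,"ty":-1.15,"wx":0.0022},
    {"tx":0.3,"ty":-1.15,"wx":0.0022},
    {"tx":0.3,"ty":-1.15,"wx":0.0022},
    {"tx":0.3,"ty":-1.15,"wx":0.0022},
  ],
)

```text
clock: 9.45
position: [513.8, -157.6, 53.3]
ee_rot: [0.816, -0.578, -0.0, 0.0]
contact_force: [0.4, -0.7, -2.6]
gripper_width: 54.8
grasp_force: 65.5
```

```bash
python3 fr.py
```

```text
pos [ 513.76 -157.55   53.3 ] F [ 0.4 -0.7 -2.6] rotz [-3.e-04 -1.e-04 -1.e+00]
[192.0, 51.74, -26.55, 28.96] mid 1.21
[194.0, 47.37, -26.36, 28.72] mid 1.18
[196.0, 43.2, -26.45, 28.67] mid 1.11
[198.0, 39.22, -26.39, 28.72] mid 1.17
[200.0, 35.41, -26.47, 28.67] mid 1.1
[202.0, 31.77, -26.39, 28.72] mid 1.17
[204.0, 28.27, -26.48, 28.82] mid 1.17
[207.0, 23.29, -26.48, 28.83] mid 1.17
[209.0, 20.14, -26.57, 28.89] mid 1.16
[211.0, 17.1, -26.44, 28.77] mid 1.16
[213.0, 14.19, -26.37, 28.69] mid 1.16
[215.0, 11.38, -26.49, 28.76] mid 1.14
[217.0, 8.67, -26.57, 28.69] mid 1.06
[219.0, 6.06, -26.51, 28.61] mid 1.05
[221.0, 3.55, -26.59, 28.67] mid 1.04
[223.0, 1.12, -26.53, 28.75] mid 1.11
[225.0, -1.23, -26.62, 28.66] mid 1.02
[227.0, -3.49, -26.55, 28.76] mid 1.1
[149, 149, 149, 146, 135, 112, 83, 63, 56, 57, 61, 64, 67, 70, 72, 75, 78, 81, 84, 89, 94, 93, 82, 66, 55, 53, 55, 58, 60, 62, 65, 66, 68, 71, 73, 75, 77, 78, 80, 82, 83, 86, 88, 94, 105, 119, 130, 135, 136, 137]
```

Aligned sideways within 0.1 mm. Lower the last bit, then open.

>>> jog_arm(
  motion=[
    {"tx":0.1,"tz":0.7},
    {"tx":0.1,"tz":1.4},
    {"tx":0.1,"tz":1.8},
    {"tx":0.1,"tz":1.8},
  ],
)

```text
clock: 9.9
position: [513.8, -157.6, 51.9]
ee_rot: [0.816, -0.578, 0.0, 0.0]
contact_force: [-2.1, 1.4, 2.4]
gripper_width: 54.9
grasp_force: 66.2
```

>>> jog_arm(
  motion=[
    {},
    {},
    {},
    {},
  ],
  jaw=85,
)

```text
clock: 10.3
position: [513.9, -157.7, 51.5]
ee_rot: [0.816, -0.578, 0.0, 0.0]
contact_force: [0.2, 0.1, 0.9]
gripper_width: 85.3
grasp_force: 0.0
```

```bash
python3 fr.py | head -22
```

```text
pos [ 513.92 -157.68   51.48] F [0.2 0.1 0.9] rotz [-0.e+00 -1.e-04 -1.e+00]
[193.0, 49.49, -26.48, 28.83] mid 1.17
[195.0, 45.22, -26.27, 28.78] mid 1.25
[197.0, 41.15, -26.19, 28.64] mid 1.23
[199.0, 37.26, -26.1, 28.76] mid 1.33
[201.0, 33.54, -26.21, 28.65] mid 1.22
[203.0, 29.97, -26.32, 28.78] mid 1.23
[205.0, 26.54, -26.27, 28.65] mid 1.19
[207.0, 23.26, -26.34, 28.78] mid 1.22
[209.0, 20.11, -26.29, 28.7] mid 1.21
[211.0, 17.08, -26.37, 28.77] mid 1.2
[213.0, 14.16, -26.31, 28.73] mid 1.21
[215.0, 11.35, -26.4, 28.78] mid 1.19
[217.0, 8.65, -26.34, 28.86] mid 1.26
[219.0, 6.04, -26.41, 28.77] mid 1.18
[221.0, 3.52, -26.36, 28.88] mid 1.26
[223.0, 1.1, -26.45, 28.77] mid 1.16
[225.0, -1.25, -26.37, 28.87] mid 1.25
[227.0, -3.51, -26.44, 28.77] mid 1.16
[229.0, -5.71, -26.52, 28.87] mid 1.18
[144, 144, 144, 143, 142, 133, 114, 87, 65, 55, 54, 57, 60, 63, 65, 69, 72, 74, 76, 79, 80, 78, 70, 61, 53, 51, 52, 54, 57, 59, 61, 63, 65, 66, 68, 70, 73, 74, 76, 77, 78, 81, 83, 86, 94, 106, 119, 127, 131, 132]
```

Stack is flush: the faces of both cartons agree within 0.1 mm. Lift away and go look at the box and tongue.

>>> jog_arm(
  motion=[
    {"tz":-30},
    {"tz":-75},
    {"tz":-120,"wz":-0.15},
    {"tx":-40,"ty":-8,"tz":-150,"wz":-0.3},
    {"tx":-85,"ty":-17,"tz":-180,"wz":-0.45},
    {"tx":-130,"ty":-26,"tz":-189,"wz":-0.6},
    {"tx":-175,"ty":-35,"tz":-189,"wz":-0.75},
    {"tx":-215,"ty":-44,"tz":-189,"wz":-0.9},
    {"tx":-245,"ty":-50,"tz":-189,"wz":-1.05},
    {"tx":-245,"ty":-50,"tz":-189,"wz":-1.2},
  ],
)

```text
clock: 11.35
position: [479.2, 93.1, 240.7]
ee_rot: [1.0, -0.01, 0.0, -0.0]
contact_force: [-0.5, -0.2, -0.3]
gripper_width: 85.1
grasp_force: 0.0
```

>>> jog_arm(
  motion=[
    {"wz":-0.033},
    {"wz":-0.033},
    {"wz":-0.033},
    {"wz":-0.033},
  ],
)

```text
clock: 11.75
position: [479.5, 89.8, 240.5]
ee_rot: [1.0, 0.0, -0.0, 0.0]
contact_force: [0.4, -0.9, 0.2]
gripper_width: 85.2
grasp_force: 0.0
```

Run:
```python
from h import *
import pickle
c=cam("wrist");im=arm.get_image("wrist");cv2.imwrite("pics/w7.png",im);pickle.dump(c,open("w7.pkl","wb"))
s=arm.read_state();print(s["position"],s["joints"].round(3))
c1=pickle.load(open("w1.pkl","rb"));i1=cv2.imread("pics/w1.png")
def quad(im):
    h=cv2.cvtColor(cv2.GaussianBlur(im,(3,3),0),cv2.COLOR_BGR2HSV)
    m=(((h[...,0]<14)|(h[...,0]>170))&(h[...,1]>130)&(h[...,2]>60)).astype(np.uint8)*255
    m=cv2.morphologyEx(m,cv2.MORPH_OPEN,np.ones((5,5)))
    q=max(cv2.findContours(m,cv2.RETR_EXTERNAL,cv2.CHAIN_APPROX_NONE)[0],key=cv2.contourArea)
    k=cv2.convexHull(q);e=3
    while len(a:=cv2.approxPolyDP(k,e,True))>4:e+=.5
    return a[:,0]
a,b=quad(i1),quad(im);print(a.tolist(),b.tolist())
```

```text
[479.55535706  89.79215693 240.49737185] [ 0.519  0.157 -0.33  -0.    -1.084  1.052]
[[182, 124], [373, 133], [365, 231], [187, 223]] [[81, 0], [326, 8], [319, 143], [95, 131]]
```

View pics/w7.png

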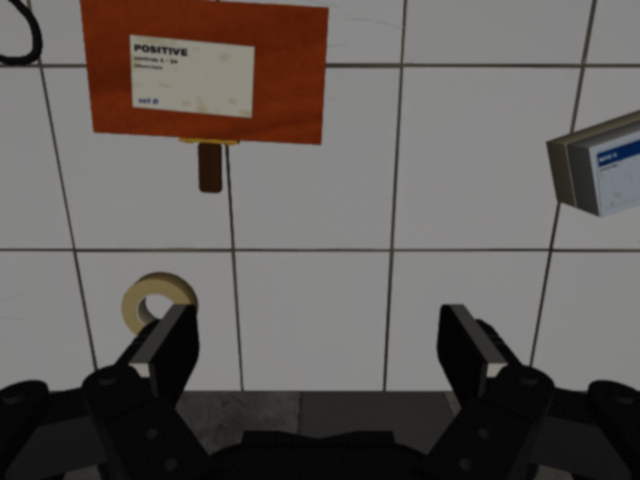

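View w7: lid front corners at (95,131) and (319,143), tongue from (210,142) to (210,192), the stack at upper right. I'll triangulate the front edge and the tongue.

Run:
```python
from h import *
import pickle
d={n:(pickle.load(open(f"{n}.pkl","rb")),cv2.imread(f"pics/{n}.png")) for n in("w1","w7")}
Q={"w1":[[365.5,232.5],[186.5,224.5]],"w7":[[320,144.5],[94.5,132.5]]}
for i in(0,1):print("corner",tri(d["w1"][0],Q["w1"][i],d["w7"][0],Q["w7"][i]).round(1))
T={}
for n,(x0,x1,y0,y1) in {"w1":(260,300,234,280),"w7":(190,232,145,205)}.items():
    im=d[n][1];g=cv2.cvtColor(cv2.GaussianBlur(im,(3,3),0),cv2.COLOR_BGR2LAB)[...,0].astype(int);h=cv2.cvtColor(im,cv2.COLOR_BGR2HSV)
    m=np.zeros(g.shape,np.uint8);m[y0:y1,x0:x1]=((g<80)&(h[...,1]>70))[y0:y1,x0:x1]*255
    q=max(cv2.findContours(m,cv2.RETR_EXTERNAL,cv2.CHAIN_APPROX_NONE)[0],key=cv2.contourArea)
    r=cv2.minAreaRect(q);print(n,cv2.boundingRect(q),r);bx=cv2.boxPoints(r);bx=bx[np.argsort(bx[:,1])];T[n]=(bx[:2].mean(0),bx[2:].mean(0))
    print([ (T[n][k]).round(1).tolist() for k in(0,1)], plane(d[n][0],T[n],39.5).round(1).tolist())
print("tip",tri(d["w1"][0],T["w1"][1],d["w7"][0],T["w7"][1]).round(1))
for n in Q:print(n,plane(d[n][0],Q[n],41).round(1).tolist())
a=plane(d["w1"][0],[[181.5,122.5],[374.5,132]],41);print("rear",a.round(1))
```

```text
corner [525.2  86.7  37. ]
corner [534.6 260.6  39.8]
w1 (268, 234, 18, 35) ((276.5, 251.0), (34.0, 17.0), 90.0)
[[276.5, 234.0], [276.5, 268.0]] [[524.7, 173.7, 39.5], [489.1, 174.8, 39.5]]
w7 (199, 145, 22, 47) ((209.5, 168.0), (46.0, 21.0), 90.0)
[[209.5, 145.0], [209.5, 191.0]] [[525.0, 172.9, 39.5], [488.6, 175.7, 39.5]]
tip [489.1 175.1  40.4]
w1 [[526.5, 87.0, 41.0], [535.0, 260.1, 41.0]]
w7 [[525.5, 86.8, 41.0], [534.5, 260.1, 41.0]]
rear [[630.1 255.4  41. ]
 [621.5  82.   41. ]]
```

Run:
```python
from h import *
from scipy.optimize import fsolve
S=[(.3855,.0067,625,247.3),(.346,.078,619.3,299.5),(.462,-.103,628.8,159.5),(.262,-.336,520,188.1),(.157,-.33,487.85,240.5)]
A=[];b=[]
for j2,j3,r,z in S:
    B=j2-j3
    A+=[[1,0,np.sin(j2),np.cos(B),np.sin(B)],[0,1,np.cos(j2),-np.sin(B),np.cos(B)]];b+=[r,z]
x,res,rk,sv=np.linalg.lstsq(np.array(A),np.array(b),rcond=None);print(x.round(1),res,sv)
a1,d,L2,L3,e=x
for Lt in(200,240,280):
  for ph,th in((.2,0),(.35,0),(.5,0),(.2,1.047),(.35,1.047),(.5,1.047)):
    p=np.array([627.3,168.5,28])+ (127*np.cos(th)-6.5*np.sin(th))*np.array([-.9987,.052,0])+np.array([0,0,127*np.sin(th)+6.5*np.cos(th)])
    f=ph-th;r=np.hypot(*p[:2])-Lt*np.sin(f);z=p[2]+Lt*(np.cos(f)-1)
    F=lambda q:(a1+L2*np.sin(q[0])+L3*np.cos(q[0]-q[1])+e*np.sin(q[0]-q[1])-r,d+L2*np.cos(q[0])-L3*np.sin(q[0]-q[1])+e*np.cos(q[0]-q[1])-z)
    q,_,ok,_=fsolve(F,(.3,-.3),full_output=1);print(Lt,ph,th,q.round(2),"j5",(q[0]-q[1]-np.pi/2+f).round(2),ok)
```

```text
[  29.6 -108.5  544.4  418.1    6.8] [3.13194725] [3.86120106 3.15641434 0.26977657 0.19247988 0.13545094]
200 0.2 0 [ 0.45 -0.57] j5 -0.35 1
200 0.35 0 [ 0.43 -0.64] j5 -0.15 1
200 0.5 0 [ 0.43 -0.72] j5 0.07 1
200 0.2 1.047 [0.73 0.15] j5 -1.84 1
200 0.35 1.047 [0.67 0.1 ] j5 -1.69 1
200 0.5 1.047 [0.62 0.04] j5 -1.54 1
240 0.2 0 [ 0.44 -0.59] j5 -0.34 1
240 0.35 0 [ 0.42 -0.68] j5 -0.12 1
240 0.5 0 [ 0.42 -0.76] j5 0.11 1
240 0.2 1.047 [0.79 0.23] j5 -1.86 1
240 0.35 1.047 [0.72 0.17] j5 -1.71 1
240 0.5 1.047 [0.66 0.1 ] j5 -1.56 1
280 0.2 0 [ 0.43 -0.61] j5 -0.33 1
280 0.35 0 [ 0.41 -0.71] j5 -0.1 1
280 0.5 0 [ 0.41 -0.81] j5 0.15 1
280 0.2 1.047 [0.85 0.33] j5 -1.89 1
280 0.35 1.047 [0.77 0.25] j5 -1.74 1
280 0.5 1.047 [0.7  0.16] j5 -1.58 1
```

Add to h.py:
```python
YAW=-0.052;EX=np.array([np.cos(YAW),np.sin(YAW),0]);HINGE=np.array([627.3,168.5,28.])
def lidpose(th,ph,back=0,grip=127.):
    R=down(YAW)*Ro.from_euler("y",ph-th)
    g=HINGE-EX*(grip*np.cos(th)-6.5*np.sin(th))+np.array([0,0,grip*np.sin(th)+6.5*np.cos(th)])
    return g+R.apply([0,0,2-back]),R
```

Run:
```python
from h import *
t=cam("top");s=cam("scene");print("blue cap",tri(t,(239,160),s,(374,135)).round(),"red",tri(t,(201,156),s,(356,103)).round())
p,R=lidpose(0,.2,70);print(p);delta(p,R)
for th in(0,1.047):print(lidpose(th,.2)[0].round(1))
```

```text
blue cap [832. 259. 119.] red [830. 360. 163.]
[486.98041157 175.80320241 101.14452729]
pos [479.6  89.8 240.5] d [  7.5 -86.  139.3] rv [-0.0051  0.2001  0.0521]
[500.9 175.1  32.5]
[568.  171.6 139.9]
```

>>> jog_arm(
  motion=[
    {"tx":7,"ty":-40,"tz":20},
    {"tx":7,"ty":-80,"tz":50,"wy":0.1,"wz":0.026},
    {"tx":7.5,"ty":-86,"tz":90,"wx":-0.005,"wy":0.2,"wz":0.052},
    {"tx":7.5,"ty":-86,"tz":125,"wx":-0.005,"wy":0.2,"wz":0.052},
    {"tx":7.5,"ty":-86,"tz":139,"wx":-0.005,"wy":0.2,"wz":0.052},
    {"tx":7.5,"ty":-86,"tz":139,"wx":-0.005,"wy":0.2,"wz":0.052},
    {"tx":7.5,"ty":-86,"tz":139,"wx":-0.005,"wy":0.2,"wz":0.052},
    {"tx":7.5,"ty":-86,"tz":139,"wx":-0.005,"wy":0.2,"wz":0.052},
  ],
  jaw=45,
)

```text
clock: 12.6
position: [488.1, 176.8, 103.0]
ee_rot: [0.995, -0.026, 0.101, 0.001]
contact_force: [-0.4, 0.1, -0.2]
gripper_width: 44.7
grasp_force: 0.0
```

Run:
```python
from h import *
s=arm.read_state();print(s["joints"].round(3))
c=cam("wrist");im=arm.get_image("wrist");cv2.imwrite("pics/w8.png",im)
# tongue blob in this view
g=cv2.cvtColor(im,cv2.COLOR_BGR2HSV);uv=cv2.projectPoints(np.array([[500.4,175.1,39.5],[530.4,173.5,39.5],[487.5,175.7,39.5]]),c[1],c[2],c[0],None)[0][:,0];print(uv.round(1))
delta(*lidpose(0,.2))
```

```text
[ 0.724  0.298 -0.682  0.316 -0.464  0.521]
[[317.8 264.2]
 [317.9 203.4]
 [317.9 289.9]]
pos [488.  176.7 103. ] d [-1.5  1.1 71.6] rv [-0.0026 -0.0024  0.    ]
```

View pics/w8.png

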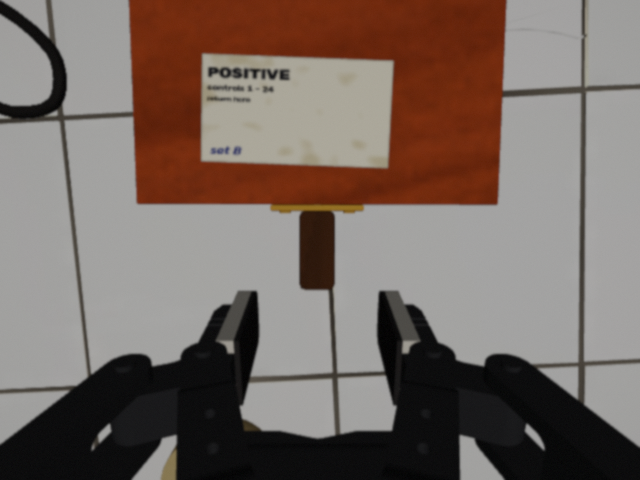

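The tongue (columns 300–335, rows 211–290) sits where predicted, square and centred between the fingers. Descend and grip.

>>> jog_arm(
  motion=[
    {"tx":-1.5,"ty":1.1,"tz":20,"wx":-0.0026,"wy":-0.0024},
    {"tx":-1.5,"ty":1.1,"tz":40,"wx":-0.0026,"wy":-0.0024},
    {"tx":-1.5,"ty":1.1,"tz":55,"wx":-0.0026,"wy":-0.0024},
    {"tx":-1.5,"ty":1.1,"tz":66,"wx":-0.0026,"wy":-0.0024},
    {"tx":-1.5,"ty":1.1,"tz":71.5,"wx":-0.0026,"wy":-0.0024},
    {"tx":-1.5,"ty":1.1,"tz":71.5,"wx":-0.0026,"wy":-0.0024},
    {"tx":-1.5,"ty":1.1,"tz":71.5,"wx":-0.0026,"wy":-0.0024},
  ],
)

```text
clock: 13.35
position: [500.3, 174.5, 32.0]
ee_rot: [0.995, -0.026, 0.099, 0.003]
contact_force: [0.1, -0.3, 0.2]
gripper_width: 44.9
grasp_force: 0.0
```

```bash
python3 -c "
from h import *
print(arm.read_state()['joints'].round(3));delta(*lidpose(0,.2))"
```

```text
[ 0.656  0.428 -0.805  0.613 -0.227  0.272]
pos [500.3 174.5  32. ] d [ 0.6 -0.6 -0.4] rv [0.0012 0.001  0.0002]
```

>>> jog_arm(
  motion=[
    {"tx":0.5,"ty":-0.6,"tz":-0.4},
    {"tx":0.5,"ty":-0.6,"tz":-0.4},
    {"tx":0.5,"ty":-0.6,"tz":-0.4},
    {"tx":0.5,"ty":-0.6,"tz":-0.4},
    {"tx":0.5,"ty":-0.6,"tz":-0.4},
    {"tx":0.5,"ty":-0.6,"tz":-0.4},
    {"tx":0.5,"ty":-0.6,"tz":-0.4},
  ],
  jaw=8,
)

```text
clock: 14.05
position: [500.8, 176.7, 32.7]
ee_rot: [0.995, -0.025, 0.1, 0.002]
contact_force: [-4.0, 5.0, 6.1]
gripper_width: 16.8
grasp_force: 58.7
```

Run:
```python
from h import *
s=arm.read_state();print(s["joints"].round(3));delta(*lidpose(0,.2))
p0,R0=lidpose(0,.2)
for a in range(3,64,3):
    p,R=lidpose(np.deg2rad(a),.2);print(a,R0.inv().apply(p-p0).round(1),(-np.deg2rad(a)).round(3))
```

```text
[ 0.66   0.428 -0.801  0.605 -0.229  0.278]
pos [500.8 176.7  32.7] d [0.1 1.6 0.2] rv [-0.0014 -0.0001  0.0024]
3 [ 1.7 -0.  -6.4] -0.052
6 [  3.8   0.  -12.7] -0.105
9 [  6.1   0.  -18.9] -0.157
12 [  8.8  -0.  -25. ] -0.209
15 [ 11.9  -0.  -30.9] -0.262
18 [ 15.2  -0.  -36.6] -0.314
21 [ 18.8  -0.  -42.2] -0.367
24 [ 22.7   0.  -47.5] -0.419
27 [ 26.9   0.  -52.7] -0.471
30 [ 31.3   0.  -57.6] -0.524
33 [ 36.    0.  -62.3] -0.576
36 [ 40.9   0.  -66.7] -0.628
39 [ 46.1   0.  -70.9] -0.681
42 [ 51.4  -0.  -74.8] -0.733
45 [ 57.    0.  -78.4] -0.785
48 [ 62.8   0.  -81.7] -0.838
51 [ 68.7  -0.  -84.8] -0.89
54 [ 74.7   0.  -87.5] -0.942
57 [ 80.9   0.  -89.8] -0.995
60 [ 87.2   0.  -91.9] -1.047
63 [ 93.6   0.  -93.6] -1.1
```

>>> jog_arm(
  motion=[
    {"tx":1.7,"ty":-0.5,"tz":-6.4,"wy":-0.052},
    {"tx":3.8,"ty":-1,"tz":-12.7,"wy":-0.105},
    {"tx":6.1,"ty":-1.3,"tz":-18.9,"wy":-0.157},
    {"tx":8.8,"ty":-1.3,"tz":-25,"wy":-0.209},
    {"tx":11.9,"ty":-1.3,"tz":-30.9,"wy":-0.262},
    {"tx":15.2,"ty":-1.3,"tz":-36.6,"wy":-0.314},
    {"tx":18.8,"ty":-1.3,"tz":-42.2,"wy":-0.367},
    {"tx":22.7,"ty":-1.3,"tz":-47.5,"wy":-0.419},
    {"tx":26.9,"ty":-1.3,"tz":-52.7,"wy":-0.471},
    {"tx":31.3,"ty":-1.3,"tz":-57.6,"wy":-0.524},
  ],
)

```text
clock: 15.05
position: [519.4, 175.8, 95.0]
ee_rot: [0.986, -0.025, -0.164, -0.004]
contact_force: [-0.2, 0.9, 1.8]
gripper_width: 16.8
grasp_force: 61.4
```

Run:
```python
from h import *
s=arm.read_state();print(s["joints"].round(3),s["wrist_torque"].round(2));delta(*lidpose(np.deg2rad(30),.2))
p0,R0=lidpose(np.deg2rad(30),.2)
for a in range(33,61,3):
    p,R=lidpose(np.deg2rad(a),.2);print(a,R0.inv().apply(p-p0).round(1),(-np.deg2rad(a-30)).round(3))
```

```text
[ 0.524  0.554 -0.1   -0.188 -1.202  1.089] [ 0.3  -0.65  0.2 ]
pos [519.4 175.8  95. ] d [ 0.6  1.7 -0.5] rv [0.0015 0.0053 0.0014]
33 [ 1.7  0.  -6.4] -0.052
36 [  3.8  -0.  -12.7] -0.105
39 [  6.1   0.  -18.9] -0.157
42 [  8.8  -0.  -25. ] -0.209
45 [ 11.9  -0.  -30.9] -0.262
48 [ 15.2   0.  -36.6] -0.314
51 [ 18.8  -0.  -42.2] -0.367
54 [ 22.7   0.  -47.5] -0.419
57 [ 26.9  -0.  -52.7] -0.471
60 [ 31.3   0.  -57.6] -0.524
```

>>> jog_arm(
  motion=[
    {"tx":1.7,"tz":-6.4,"wy":-0.052},
    {"tx":3.8,"tz":-12.7,"wy":-0.105},
    {"tx":6.1,"tz":-18.9,"wy":-0.157},
    {"tx":8.8,"tz":-25,"wy":-0.209},
    {"tx":11.9,"tz":-30.9,"wy":-0.262},
    {"tx":15.2,"tz":-36.6,"wy":-0.314},
    {"tx":18.8,"tz":-42.2,"wy":-0.367},
    {"tx":22.7,"tz":-47.5,"wy":-0.419},
    {"tx":26.9,"tz":-52.7,"wy":-0.471},
    {"tx":31.3,"tz":-57.6,"wy":-0.524},
  ],
)

```text
clock: 16.05
position: [567.3, 173.2, 140.5]
ee_rot: [0.91, -0.023, -0.414, -0.01]
contact_force: [-0.8, 2.2, 6.0]
gripper_width: 16.8
grasp_force: 61.5
```

>>> jog_arm(
  motion=[
    {},
    {},
    {},
    {},
    {},
  ],
)

```text
clock: 16.55
position: [567.1, 173.2, 140.5]
ee_rot: [0.91, -0.023, -0.413, -0.01]
contact_force: [-0.9, 0.4, 6.2]
gripper_width: 17.0
grasp_force: 61.7
```

Run:
```python
from h import *
s=arm.read_state();print(s["joints"].round(3),s["wrist_torque"].round(2));delta(*lidpose(np.deg2rad(60),.2))
R=Ro.from_quat(s["ee_rot"]);g=s["position"]-R.apply([0,0,2]);v=g-HINGE;x=-v@EX;print("grip angle",np.rad2deg(np.arctan2(v[2],x)-np.arctan2(6.5,127)),"radius",np.hypot(x,v[2]),np.hypot(127,6.5),"tool tilt",np.rad2deg(np.arcsin(R.as_matrix()[:,2]@EX)))
w=arm.get_image("wrist");cv2.imwrite("pics/w9.png",w);im=arm.get_image("scene");o=cv2.resize(im[130:400,190:430],None,fx=2.2,fy=2.2)
cv2.imwrite("pics/s9.png",cv2.convertScaleAbs(o,alpha=1.2))
```

```text
[ 0.396  0.826  0.419 -0.355 -1.942  1.132] [ 0.45 -0.4  -0.06]
pos [567.1 173.2 140.5] d [ 1.1  1.6 -0.4] rv [0.0022 0.0048 0.0013]
grip angle 59.72050919442549 radius 128.1058390468874 127.16622979391974 tool tilt -48.816069891456124
```

View pics/s9.png

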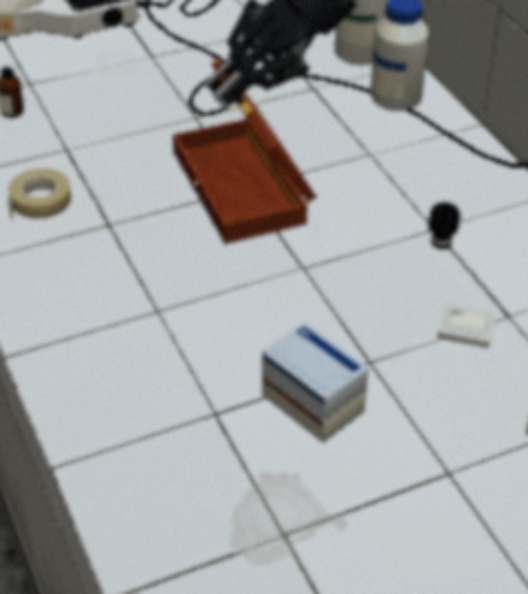

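The scene view shows the lid open at about 60°, held by its tongue near (235,95). The cartons are stacked flush at (315,385) and the bystanders are in place. The arm is still, so I'm handing in.

```bash
python3 -c "
from bench import arm
print(abs(arm.read_state()['joint_vel']).max());print(arm.job_done())"
```

```text
0.0019155246157832552
the job is handed in; nothing more can be done
None
```

The job is handed in: the blue-striped carton is stacked on the red-striped one, flush to about 0.1 mm across the faces I could measure, and clear of the box. The lid is held open by its tongue at about 60° (59.7° from the gripper pose), and the arm was still, about 16.6 s into the 61 s limit.

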